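# Pull a slide box from the packed rack for the microscope

## Robot

A 6-joint arm with a two-finger parallel gripper is mounted at the origin on the work surface. World frame = base frame: x ahead of the robot, y to its left, z up, the work surface at z = 0. Lengths are in m, angles in rad, forces in N, time in s.
With the tool pointing down it reaches from about 0.425 to 0.95 m from the base axis. Payload 3.5 kg.
Tool frame: the origin (TCP) lies on the centre line of the jaws, within the pads' length; the fingertips stand 25 mm ahead of it and the grasp point (between the pads) lies 6 mm ahead of it (ctrl.finger_overhang is the distance from the TCP to the fingertips, in m); z points along the fingers, y is the line along which they close (so a half turn about z gives the same grasp; the last joint's range is limited). The gripper opens to 85 mm and grips with 20 to 120 N. Pads are 22 mm wide; open, the fingers measure 114 mm over their backs; the gripper's body (76 mm by 85 mm) begins 54 mm behind the grasp point. The pads swing forward as they close: fully open they stand 13 mm farther back than shut.
Start: joints at [1.006, 0.286, 1.577, -0, 1.279, -0.15], TCP at [0.272, 0.618, 0.256] pointing down, gripper open.
Joint ranges: [-2.77, 2.77], [-0.9, 2.22], [0.21, 2.48], [-1.53, 4.67], [0.24, 2.81], [-2.84, 2.84]. Speed limits (rad/s): [2.79, 2.79, 3.14, 3.14, 3.14, 3.14].

## Interface

Orientations are given as a unit quaternion [x, y, z, w].
In Python, from plant import get_state, imaging, job, ctrl gives the robot as it stands.
- The arm moves only by the tool jog_arm, never from a script. Its argument "increments" is a list of rows, each an object of numbers: "dx", "dy", "dz": the shift along the world's x, y, z each as a share of 12 cm, from -1 to 1; "ax", "ay", "az": the turn, a rotation vector about the world's x, y, z each as a share of pi/2 rad, from -1 to 1; "gripper": the gripper command: -1 is shut, 1 is fully open, values between are in proportion. A call has 1 to 10 rows; each row is the pose to reach, as a shift and turn from the pose commanded when the call began; what a row does not reach only later rows make up. A row lasts 1/10 s, in which the tool goes at most 50 mm and 8.59 degrees, less where a joint would pass 70% of its speed; a pose out of reach is approached as far as the arm can. A call with a number of a shift or a turn outside -1 to 1 is refused whole. A call with a gripper value outside its range is refused whole. The fingers move at their own pace and stop on an object; "force" is the grip in N (left out, the last holds). Time passes only in rows, so rows that repeat a pose let the fingers close. It gives the time, the measured TCP pose, the force, the opening and the grip force at its end, in the units of the state.
- get_state(): the state, without advancing time (a new reading comes with each control period).
- imaging.read_camera(name): name is "scene" or "side" or "wrist"; returns a dict with "frame" (480x640x3 uint8, blue, green, red), "depth" (480x640 float32, m along the optical axis (not along the pixel's ray), 0 where there is no reading), "camera_matrix" (3x3 intrinsics, pixels), "dist" ([k1, k2, p1, p2, k3] as OpenCV has them; the pictures are not rectified), "extrinsics" (4x4, takes a point from camera to world coordinates); the wrist camera has in their place "mount" (4x4, takes a point from camera to tool coordinates, whose origin is the TCP and whose axes are the flange's). Camera axes: x right, y up, looking along -z (the intrinsics and any distortion apply to the point x, -y, -z); pixel columns grow to the right and rows downward; lengths in m; the calibration is good to about 2 mm. A picture is of the moment at which its call begins: read the wrist's pose just before it.
- job.sign_off(): hands the job in; it is judged then, once.
The state is a dict: "time": time; "qpos": joint angles; "dq": joint speeds; "joint_efforts": joint torques, N m; "eef_pos": TCP position; "tcp_rot": TCP orientation; "contact_force": force on the tool from outside, world axes, zero at the start; "wrist_torque": the same for the moment, N m; "opening": opening from 0.0 (shut) to 1.0 (fully open); "finger_force": force on a finger pad.
Only numpy, scipy, OpenCV 4.12 (cv2) and the standard library are available. Lean on these libraries where they do the work, as an engineer would, in place of code of your own. Each camera call takes 0.05 s, during which the arm holds its last target. There are 200 camera calls.

## Task

Take the slide box with the steel label frame on its top out of the packed row: tip it out by its top until it leans forward on the rack's front rail by itself, then lift it out and stand it upright on the floor of the empty holder on the microscope's side of the bench. Leave the other slide boxes standing in their places and do not disturb anything else on the bench.

Things in the scene. Friction and masses are not known exactly. Their poses are not given: they have to be found in the camera images.
- wanted_mid (a point): The wanted slide box: grey plastic, standing on end, 96 deep (x) x 38 wide (y) x 210 high (z), about 0.4 kg evenly spread; the only one with a dark steel label frame (70 x 30, 3 proud, white card) on its top. It may be any of the five in the row. The point is its centre, 105 above its underside; z points to its top, -x to its front face.
- rack: Fixed aluminium rack, five equal boxes side by side along its y, 38.8 apart, no finger room between. Origin on the bench below the middle of the boxes' fronts; -x points out of the row to the robot. The boxes fill x = 0 to 96 on a floor 8 above the bench (tops at 218). Side walls 130 high, x = 0 to 104, at y = +-99 to 105; back lip 38 high at x = 100 to 104; above it the backs are free.
- rail_mid (a point): Middle of the rack's round front rail (diameter 10, along the rack's y), 46 in front of the boxes' fronts, 79 above the bench; end posts 86 high. A box tipped about its front lower edge balances at about 25 degrees; beyond, it leans on this rail by itself at about 30 to 36 degrees; before, it falls back. A foot lip 13 high lies 6 to 10 in front of the boxes.
- holder: The empty one-box holder on the microscope's side of the bench: fixed open-topped aluminium box, outside 130 (x) x 64 (y) x 66 high, walls 6, inside 118 x 52, inner floor 6 above the bench. Origin under its centre on the bench. The box stands in it upright, its 96 side along the holder's x, either way round.
- other1_mid (a point): Another slide box of the row, same size and mass, no label frame (plain top, or a round paper dot). The point is its centre, 105 above its underside; z points to its top.
- other2_mid (a point): Another slide box of the row, same size and mass, no label frame (plain top, or a round paper dot). The point is its centre, 105 above its underside; z points to its top.
- other3_mid (a point): Another slide box of the row, same size and mass, no label frame (plain top, or a round paper dot). The point is its centre, 105 above its underside; z points to its top.
- other4_mid (a point): Another slide box of the row, same size and mass, no label frame (plain top, or a round paper dot). The point is its centre, 105 above its underside; z points to its top.
- reagent: Loose bystander: amber glass reagent bottle, diameter 52, height 95; origin under its centre.
- dish: Loose bystander: small glass dish, diameter 56, height 16; origin under its centre.
- beaker: Loose bystander: glass beaker, diameter 64, height 85; origin under its centre.
- mailer: Loose bystander: white plastic slide mailer lying flat, 85 x 30 x 18; origin under its centre.
- counter: Loose bystander: black tally counter, 75 x 55 x 30; origin under its centre.
- stain: Loose bystander: small white dropper bottle, diameter 34, height 60; origin under its centre.

How it is judged:
By the outcome, as a careful person would: the job done as asked, in the order asked, and still so for the second after the job is handed in, with the robot touching nothing.
It also fails if it takes over 70 s, if anything falls off the work surface, if the arm or the gripper's body presses on something with over 40 N, if the wrist force passes 120 N, or if a joint passes its speed limit or range.

## Working session

There is one attempt and no reset: what is moved stays moved. The work goes in short steps, Python scripts to look and compute and a tool call to move; the robot and the scene stay as the last step left them, time stands still between calls to the robot, and variables do not carry over. Pictures are saved under pics/ and viewed, at most 11 in all, crops included, and the job is handed in when it is done.

Besides the shell and the picture viewer there is one more tool, called after "Request:" as name([rows], argument=value, ...), one row to a line, values as JSON. jog_arm: Moves the arm, as the interface text tells. Shift numbers are shares of 12 cm and turn numbers shares of pi/2 rad, none past 1 either way. Its arguments: {"type":"object","properties":{"increments":{"type":"array"},"force":{"type":"number"}},"required":["increments"]}

```bash
mkdir -p pics; ls; cat > h.py <<'E'
import numpy as np, cv2
from plant import get_state, imaging, job, ctrl
from scipy.spatial.transform import Rotation as R
def cam(n):
    s=get_state(); c=imaging.read_camera(n)
    if 'extrinsics' in c: T=np.array(c['extrinsics'])
    else:
        W=np.eye(4); W[:3,:3]=R.from_quat(s['tcp_rot']).as_matrix(); W[:3,3]=s['eef_pos']; T=W@np.array(c['mount'])
    K=np.array(c['camera_matrix']); d=np.array(c['dist'])
    c['T']=T
    v,u=np.mgrid[0:480,0:640]
    p=cv2.undistortPoints(np.stack([u,v],-1).reshape(-1,1,2).astype(float),K,d).reshape(480,640,2)
    D=c['depth']; P=np.stack([p[...,0]*D,-p[...,1]*D,-D],-1)
    X=P@T[:3,:3].T+T[:3,3]; X[D==0]=np.nan
    c['X']=X; return c
E
python3 - <<'E'
from h import *
for n in ['scene','side']:
    c=cam(n); cv2.imwrite(f'pics/{n}0.png',c['frame']); np.save(f'pics/{n}0.npy',c['X']); print(n,c['T'].round(3).tolist())
s=get_state(); print(s, ctrl.finger_overhang)
E
```

```text
pics
scene [[0.694, -0.403, 0.596, 1.23], [0.72, 0.398, -0.569, -0.498], [-0.009, 0.824, 0.567, 0.672], [0.0, 0.0, 0.0, 1.0]]
side [[0.894, 0.267, -0.359, 0.122], [-0.448, 0.549, -0.706, -0.822], [0.008, 0.792, 0.61, 0.905], [0.0, 0.0, 0.0, 1.0]]
{'time': 0.1, 'qpos': array([ 1.00596452e+00,  2.87140843e-01,  1.57801445e+00,  2.03817297e-07,
        1.27860642e+00, -1.50001548e-01]), 'dq': array([ 0.00058578, -0.00172792, -0.00355971, -0.00142317,  0.00167646,
       -0.0003025 ]), 'joint_efforts': array([ 9.76031479e-04, -4.07294583e+01, -2.93699902e+01, -9.13777239e-05,
        3.42964340e-03, -1.33267136e-05]), 'eef_pos': array([0.27173272, 0.61730446, 0.25505166]), 'tcp_rot': array([ 2.05931028e-01,  9.78565908e-01, -1.01596005e-03, -3.79520905e-04]), 'contact_force': array([ 0.61197592,  0.15832741, -0.26421841]), 'wrist_torque': array([-0.00185877,  0.02627986,  0.00364928]), 'finger_force': 0.0, 'opening': 1.0011847309881678} 0.025
```

View pics/scene0.png

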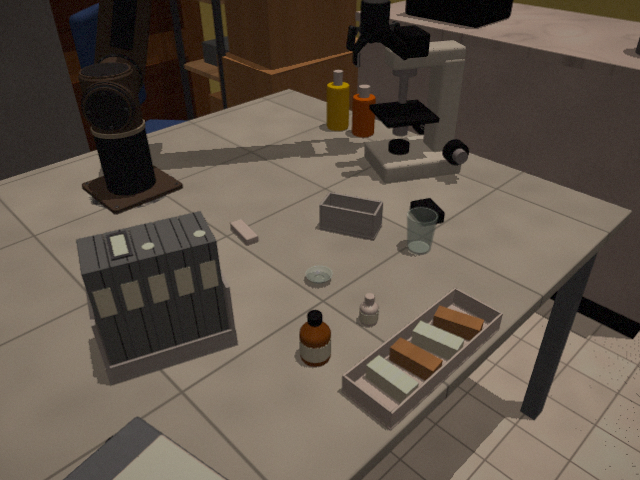

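View pics/side0.png

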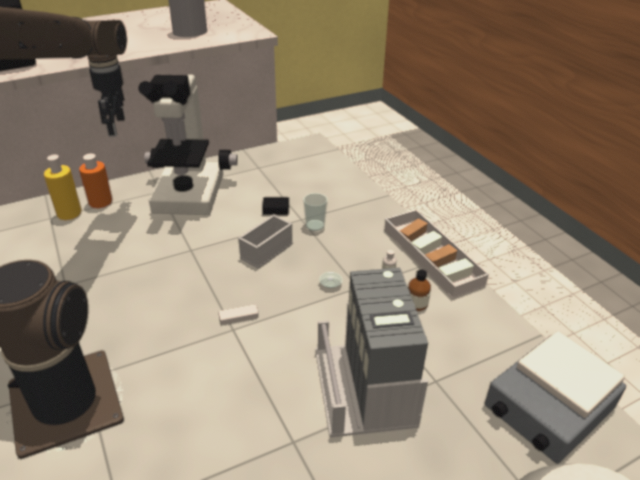

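The frame box is in the row at scene (120,245) and side (392,320). The empty holder is at scene (352,215) and side (266,240), with the mailer, dish and beaker around it. Next I measure the row, rail and holder.

```bash
python3 - <<'E'
from h import *
def obb(p,name):
    p=p.astype(np.float32); r=cv2.minAreaRect(p*1000); print(name,len(p),np.round(r[0],1),np.round(r[1],1),round(r[2],1))
for n in ['scene','side']:
    X=np.load(f'pics/{n}0.npy'); im=cv2.imread(f'pics/{n}0.png')
    reg={'scene':(80,215,215,275),'side':(345,265,425,350)}[n]
    x0,y0,x1,y1=reg; S=X[y0:y1,x0:x1].reshape(-1,3); g=im[y0:y1,x0:x1].reshape(-1,3)
    m=(S[:,2]>.208)&(S[:,2]<.232); obb(S[m][:,:2],n+' tops'); print(np.median(S[m][:,2]))
    w=m&(g.min(1)>140); 
    # print white clusters
    mask=np.zeros((480,640),np.uint8); mask[y0:y1,x0:x1]=(w.reshape(y1-y0,x1-x0))*255
    k,l,st,ce=cv2.connectedComponentsWithStats(mask)
    for i in range(1,k):
        if st[i,4]>12: q=X[l==i]; print(' white',ce[i].round(),st[i,4],q.mean(0).round(4)); obb(q[:,:2],'  ')
    # holder
    x0,y0,x1,y1={'scene':(312,190,390,240),'side':(232,212,300,270)}[n]
    S=X[y0:y1,x0:x1].reshape(-1,3); m=(S[:,2]>.060)&(S[:,2]<.071); obb(S[m][:,:2],n+' holder rim')
    if n=='side':
        S=X[315:435,312:352].reshape(-1,3); m=(S[:,2]>.060)&(S[:,2]<.095); obb(S[m][:,:2],'rail'); print(S[m].min(0),S[m].max(0))
    for nm,(u,v) in {'scene':dict(mailer=(244,232),dish=(318,280),beaker=(421,225),counter=(428,210),reagent=(315,330),stain=(369,310)),'side':dict(mailer=(238,314),dish=(330,283),beaker=(315,210),counter=(276,205),reagent=(420,290))}[n].items():
        print(nm,np.nanmedian(X[v-3:v+4,u-3:u+4].reshape(-1,3),0).round(3))
E
```

```text
scene tops 4932 [ 561.6 -227.3] [193.  100.4] 71.4
0.2160916242969606
 white [199. 232.] 25 [ 0.6036 -0.1585  0.2169]
   25 [ 603.6 -158.7] [13.  10.9] 33.3
 white [119. 242.] 47 [ 0.5406 -0.2587  0.2171]
   47 [ 540.7 -259.4] [14.7 24.3] 70.9
 white [148. 245.] 27 [ 0.5783 -0.232   0.217 ]
   27 [ 577.8 -232.4] [13.  10.5] 77.8
 white [122. 250.] 27 [ 0.5632 -0.2657  0.2175]
   27 [ 563.  -264.9] [ 9.9 19.1] 43.8
scene holder rim 365 [530.2 260.8] [131.8  70.6] 25.6
mailer [0.396 0.062 0.016]
dish [0.621 0.073 0.004]
beaker [0.706 0.283 0.076]
counter [0.682 0.336 0.077]
reagent [ 0.771 -0.076  0.071]
stain [0.775 0.051 0.036]
side tops 4425 [ 560.7 -228.2] [197.9  96.5] 70.1
0.21600247661240546
 white [388. 274.] 70 [ 0.6059 -0.1599  0.2168]
   70 [ 606.7 -159.8] [23.2 19. ] 43.1
 white [398. 303.] 86 [ 0.5804 -0.2333  0.2163]
   86 [ 580.  -233.8] [23.6 19.3] 45.0
 white [391. 319.] 294 [ 0.5485 -0.2628  0.2172]
   294 [ 548.4 -263.3] [24.8 59.1] 69.7
side holder rim 267 [531.1 259.9] [132.3  67.5] 25.6
rail 735 [ 488.9 -201.7] [215.4  59. ] 69.9
[ 0.42716581 -0.29975181  0.06001629] [ 0.55104642 -0.09159244  0.09485692]
mailer [0.382 0.062 0.015]
dish [0.616 0.077 0.003]
beaker [0.678 0.28  0.067]
counter [0.621 0.404 0.026]
reagent [ 0.751 -0.087  0.06 ]
```

```bash
python3 - <<'E'
from h import *
P=np.concatenate([np.load(f'pics/{n}0.npy').reshape(-1,3) for n in ('scene','side')])
P=P[np.isfinite(P).all(1)]
# map of max z over 6cm cells, excluding the arm region is left to eye
print('y\\x',[round(x,2) for x in np.arange(.15,.95,.06)])
for y in np.arange(.9,-.46,-.06):
    print(f'{y:.2f}',[ (lambda m:int(1000*np.percentile(P[m,2],98)) if m.sum()>3 else -1)((abs(P[:,0]-x)<.03)&(abs(P[:,1]-y)<.03)&(P[:,2]<.6)) for x in np.arange(.15,.95,.06)])
E
```

```text
y\x [np.float64(0.15), np.float64(0.21), np.float64(0.27), np.float64(0.33), np.float64(0.39), np.float64(0.45), np.float64(0.51), np.float64(0.57), np.float64(0.63), np.float64(0.69), np.float64(0.75), np.float64(0.81), np.float64(0.87), np.float64(0.93)]
0.90 [-1, -1, -1, -1, -1, -1, -1, -1, -1, -746, -744, -744, -741, -743]
0.84 [-1, -1, -1, -1, -1, -1, -1, -1, -1, -746, -745, -746, -747, -743]
0.78 [1, 0, 0, 1, 2, -1, 0, 1, 1, 1, 0, 1, 1, 0]
0.72 [116, 146, 1, 88, 101, 321, 1, 1, 1, 1, 1, 1, 0, 0]
0.66 [137, 147, 349, 383, 161, 321, 318, 102, 1, 0, 0, 0, 0, 1]
0.60 [115, 419, 438, 512, 361, 361, 161, 102, 1, 1, 0, 0, 0, 0]
0.54 [0, 545, 537, 503, 358, 359, 154, 0, 1, 0, 0, 0, 0, 0]
0.48 [1, 559, 534, 376, 383, 354, 1, 1, 26, 1, 0, 0, 0, 0]
0.42 [1, 587, 0, 1, 1, 0, 0, 29, 30, 24, 0, 0, 0, 0]
0.36 [597, 588, 0, 0, 1, 1, 0, 1, 26, 82, 0, 0, 1, 0]
0.30 [597, 0, 0, 0, 0, 45, 65, 65, 70, 82, 70, 0, 0, 0]
0.24 [1, 0, 0, 0, 0, 63, 64, 63, 52, 0, 1, 1, 1, 1]
0.18 [1, 1, 0, 0, 0, 1, 59, 1, 0, 1, 1, 1, 38, 39]
0.12 [1, 1, 0, 0, 0, 1, 0, 5, 14, 0, 1, 0, 38, 38]
0.06 [0, 1, 1, 17, 18, 15, 1, 13, 14, 0, 58, 30, 38, 38]
0.00 [1, 1, 1, 0, 0, 0, 0, 1, 0, 0, 0, 0, 38, 38]
-0.06 [1, 1, 1, 1, 1, 1, 0, 0, 0, 0, 94, 61, 38, 38]
-0.12 [1, 1, 0, 1, 2, 3, 168, 217, 216, 0, 57, 0, 37, 35]
-0.18 [1, 1, 1, 1, 1, 82, 217, 218, 217, 0, 1, 1, 1, 1]
-0.24 [1, 1, 1, 1, 1, 84, 219, 219, 215, 1, 1, 1, 1, 1]
-0.30 [0, 0, 1, 1, 1, 83, 217, 218, 30, 1, 1, 1, 66, 2]
-0.36 [0, 0, 0, 0, 1, 1, 66, 200, 1, 63, 71, 91, 91, 91]
-0.42 [-1, 0, 0, 1, 1, 1, 1, 1, 1, 45, 71, 91, 91, 91]
```

Request:
jog_arm([
  {"dx": -0.333, "dy": -0.767, "gripper": -1},
  {"dx": -0.333, "dy": -0.767, "gripper": -1},
  {"dx": -0.333, "dy": -0.767, "gripper": -1},
])

```text
$.increments[0]: bad value
```

Request:
jog_arm([
  {"dx": -0.333, "dy": -0.758, "dz": 0.25, "gripper": -1},
  {"dx": -0.333, "dy": -0.758, "dz": 0.25, "gripper": -1},
  {"dx": -0.333, "dy": -0.758, "dz": 0.25, "gripper": -1},
  {"dx": -0.333, "dy": -0.758, "dz": 0.25, "gripper": -1},
])

```text
$.increments[0]: bad value
```

Request:
jog_arm([
  {"dx": 0.833, "dy": -0.583, "dz": 0.333, "gripper": -1},
  {"dx": 0.833, "dy": -0.583, "dz": 0.333, "gripper": -1},
  {"dx": 0.833, "dy": -0.583, "dz": 0.333, "gripper": -1},
  {"dx": 0.833, "dy": -0.583, "dz": 0.333, "gripper": -1},
])

```text
$.increments[0]: bad value
```

Request:
jog_arm([
  {"dx": 0.833, "dy": -0.917, "gripper": -1},
  {"dx": 0.833, "dy": -0.917, "gripper": -1},
  {"dx": 0.833, "dy": -0.917, "gripper": -1},
  {"dx": 0.833, "dy": -0.917, "gripper": -1},
])

```text
$.increments[0]: bad value
```

Request:
jog_arm([
  {"dx": -0.333, "dy": -0.767, "dz": 0, "ax": 0, "ay": 0, "az": 0, "gripper": -1},
  {"dx": -0.333, "dy": -0.767, "dz": 0, "ax": 0, "ay": 0, "az": 0, "gripper": -1},
  {"dx": -0.333, "dy": -0.767, "dz": 0, "ax": 0, "ay": 0, "az": 0, "gripper": -1},
])

```text
time: 0.4
eef_pos: [0.228, 0.5195, 0.2514]
tcp_rot: [0.206, 0.979, -0.006, -0.002]
contact_force: [0.6, 0.0, -0.6]
opening: 0.513
finger_force: 0.0
```

Request:
jog_arm([
  {"dx": -0.333, "dy": -0.758, "dz": 0.25, "ax": 0, "ay": 0, "az": 0, "gripper": -1},
  {"dx": -0.333, "dy": -0.758, "dz": 0.25, "ax": 0, "ay": 0, "az": 0, "gripper": -1},
  {"dx": -0.333, "dy": -0.758, "dz": 0.25, "ax": 0, "ay": 0, "az": 0, "gripper": -1},
  {"dx": -0.333, "dy": -0.758, "dz": 0.25, "ax": 0, "ay": 0, "az": 0, "gripper": -1},
])

```text
time: 0.8
eef_pos: [0.192, 0.4346, 0.2873]
tcp_rot: [0.206, 0.979, 0.001, 0.001]
contact_force: [-1.0, 0.6, -0.3]
opening: -0.002
finger_force: 0.0
```

Request:
jog_arm([
  {"dx": 0.833, "dy": -0.583, "dz": 0.333, "ax": 0, "ay": 0, "az": 0, "gripper": -1},
  {"dx": 0.833, "dy": -0.583, "dz": 0.333, "ax": 0, "ay": 0, "az": 0, "gripper": -1},
  {"dx": 0.833, "dy": -0.583, "dz": 0.333, "ax": 0, "ay": 0, "az": 0, "gripper": -1},
  {"dx": 0.833, "dy": -0.583, "dz": 0.333, "ax": 0, "ay": 0, "az": 0, "gripper": -1},
])

```text
time: 1.2
eef_pos: [0.2957, 0.3646, 0.3277]
tcp_rot: [0.208, 0.978, 0.001, 0.001]
contact_force: [-0.0, -0.3, 0.1]
opening: 0.003
finger_force: 0.0
```

Request:
jog_arm([
  {"dx": 0.833, "dy": -0.917, "dz": 0, "ax": 0, "ay": 0, "az": 0, "gripper": -1},
  {"dx": 0.833, "dy": -0.917, "dz": 0, "ax": 0, "ay": 0, "az": 0, "gripper": -1},
  {"dx": 0.833, "dy": -0.917, "dz": 0, "ax": 0, "ay": 0, "az": 0, "gripper": -1},
  {"dx": 0.833, "dy": -0.917, "dz": 0, "ax": 0, "ay": 0, "az": 0, "gripper": -1},
])

```text
time: 1.6
eef_pos: [0.3952, 0.2522, 0.3252]
tcp_rot: [0.209, 0.978, -0.001, -0.0]
contact_force: [0.0, 1.4, -1.2]
opening: -0.004
finger_force: 0.0
```

Request:
jog_arm([
  {"dx": 0.667, "dy": -0.958, "dz": 0, "ax": 0, "ay": 0, "az": -0.319, "gripper": -1},
  {"dx": 0.667, "dy": -0.958, "dz": 0, "ax": 0, "ay": 0, "az": -0.319, "gripper": -1},
  {"dx": 0.667, "dy": -0.958, "dz": 0, "ax": 0, "ay": 0, "az": -0.319, "gripper": -1},
  {"dx": 0.667, "dy": -0.958, "dz": 0, "ax": 0, "ay": 0, "az": -0.319, "gripper": -1},
])

```text
time: 2.0
eef_pos: [0.4743, 0.1379, 0.3252]
tcp_rot: [0.446, 0.895, -0.001, -0.0]
contact_force: [-0.9, 0.4, -0.2]
opening: -0.0
finger_force: 0.0
```

Request:
jog_arm([
  {"dx": 0.5, "dy": -1, "dz": 0, "ax": 0, "ay": 0, "az": -0.319, "gripper": -1},
  {"dx": 0.5, "dy": -1, "dz": 0, "ax": 0, "ay": 0, "az": -0.319, "gripper": -1},
  {"dx": 0.5, "dy": -1, "dz": 0, "ax": 0, "ay": 0, "az": -0.319, "gripper": -1},
  {"dx": 0.5, "dy": -1, "dz": 0, "ax": 0, "ay": 0, "az": -0.319, "gripper": -1},
])

```text
time: 2.4
eef_pos: [0.534, 0.0179, 0.3248]
tcp_rot: [0.653, 0.757, -0.001, -0.001]
contact_force: [0.1, 1.2, 0.4]
opening: -0.003
finger_force: 0.0
```

Request:
jog_arm([
  {"dx": 0.417, "dy": -1, "dz": 0, "ax": 0, "ay": 0, "az": -0.319, "gripper": -1},
  {"dx": 0.417, "dy": -1, "dz": 0, "ax": 0, "ay": 0, "az": -0.319, "gripper": -1},
  {"dx": 0.417, "dy": -1, "dz": 0, "ax": 0, "ay": 0, "az": -0.319, "gripper": -1},
  {"dx": 0.417, "dy": -1, "dz": 0, "ax": 0, "ay": 0, "az": -0.319, "gripper": -1},
])

```text
time: 2.8
eef_pos: [0.5839, -0.1022, 0.3244]
tcp_rot: [0.821, 0.572, -0.001, -0.001]
contact_force: [0.3, 1.0, 1.4]
opening: 0.001
finger_force: 0.0
```

Request:
jog_arm([
  {"dx": 0.325, "dy": -1, "dz": 0, "ax": 0, "ay": 0, "az": 0, "gripper": -1},
  {"dx": 0.325, "dy": -1, "dz": 0, "ax": 0, "ay": 0, "az": 0, "gripper": -1},
  {"dx": 0.325, "dy": -1, "dz": 0, "ax": 0, "ay": 0, "az": 0, "gripper": -1},
  {"dx": 0.325, "dy": -1, "dz": 0, "ax": 0, "ay": 0, "az": 0, "gripper": -1},
])

```text
time: 3.2
eef_pos: [0.6225, -0.2221, 0.3238]
tcp_rot: [0.819, 0.573, -0.001, -0.001]
contact_force: [-0.3, 0.9, 0.1]
opening: -0.003
finger_force: 0.0
```

Request:
jog_arm([
  {"dx": 0, "dy": -0.583, "dz": 0, "ax": 0, "ay": 0, "az": 0, "gripper": -1},
  {"dx": 0, "dy": -0.583, "dz": 0, "ax": 0, "ay": 0, "az": 0, "gripper": -1},
  {"dx": 0, "dy": -0.583, "dz": 0, "ax": 0, "ay": 0, "az": 0, "gripper": -1},
  {"dx": 0, "dy": -0.583, "dz": 0, "ax": 0, "ay": 0, "az": 0, "gripper": -1},
])

```text
time: 3.6
eef_pos: [0.6215, -0.2887, 0.3254]
tcp_rot: [0.818, 0.575, 0.0, -0.001]
contact_force: [0.1, 0.1, 0.4]
opening: 0.002
finger_force: 0.0
```

Request:
jog_arm([
  {"dx": 0, "dy": -0.01, "dz": -0.4, "ax": 0, "ay": 0, "az": 0, "gripper": -1},
  {"dx": 0, "dy": -0.01, "dz": -0.7, "ax": 0, "ay": 0, "az": 0, "gripper": -1},
  {"dx": 0, "dy": -0.01, "dz": -0.93, "ax": 0, "ay": 0, "az": 0, "gripper": -1},
  {"dx": 0, "dy": -0.01, "dz": -0.93, "ax": 0, "ay": 0, "az": 0, "gripper": -1},
  {"dx": 0, "dy": -0.01, "dz": -0.93, "ax": 0, "ay": 0, "az": 0, "gripper": -1},
])

```text
time: 4.1
eef_pos: [0.6215, -0.2898, 0.215]
tcp_rot: [0.818, 0.575, 0.0, -0.0]
contact_force: [-0.4, -0.7, 1.2]
opening: 0.003
finger_force: 0.0
```

```bash
python3 - <<'E'
from h import *
s=get_state();print(s['eef_pos'])
a=cam('wrist')['frame'];b=cam('scene')['frame'];c=cam('side')['frame']
b=cv2.resize(b[180:400,50:300],(400,352)); c=cv2.resize(c[230:450,280:530],(400,352))
cv2.imwrite('pics/m1.png',np.vstack([np.hstack([b,c])[:, :],np.hstack([cv2.resize(a,(330,248)),np.zeros((248,470,3),np.uint8)])]))
E
```

```text
[ 0.62154327 -0.28981076  0.21504068]
```

View pics/m1.png

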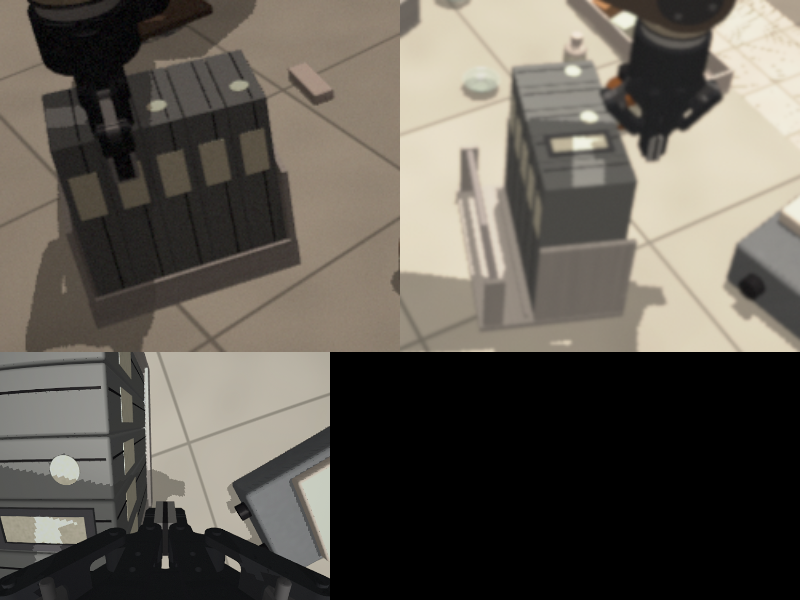

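The fingers are behind the row at the wanted box: scene crop (122,165), just below its top. The wrist crop shows the frame at (40,525). I check the lateral offset from near with the wrist camera.

```bash
python3 - <<'E'
from h import *
s=get_state(); c=cam('wrist'); X=c['X']; t=np.array(s['eef_pos'])
a=np.radians(-20); xh=np.array([np.cos(a),np.sin(a),0]); yh=np.array([-xh[1],xh[0],0])
rx=(X-t)@xh; ry=(X-t)@yh; g=c['frame'].min(2)
top=(X[...,2]>.21)&(X[...,2]<.226)&(rx<0); 
# white card and dot
m=(top&(g>130)).astype(np.uint8)
k,l,st,ce=cv2.connectedComponentsWithStats(m)
for i in range(1,k):
    if st[i,4]>150: q=l==i; print(ce[i].round(),st[i,4],'x',rx[q].min().round(4),rx[q].max().round(4),'y',ry[q].min().round(4),ry[q].max().round(4),X[q][:,2].mean().round(4))
# back edge position per y
for y in np.arange(-.02,.12,.02):
    q=top&(abs(ry-y)<.003); print(round(y,3),np.percentile(rx[q],99).round(4) if q.sum()>5 else None)
E
```

```text
[125.   5.] 1326 x -0.0719 -0.0347 y 0.1002 0.1046 0.2195
[121.  93.] 18666 x -0.0905 -0.0339 y 0.0616 0.0969 0.2196
[135. 202.] 11075 x -0.094 -0.0338 y 0.0297 0.0581 0.2198
[ 86. 337.] 7672 x -0.1097 -0.0516 y -0.0097 0.0117 0.2207
-0.02 -0.042
0.0 -0.032
0.02 -0.0324
0.04 -0.0324
0.06 -0.0327
0.08 -0.0327
0.1 -0.0332
```

Request:
jog_arm([
  {"dx": -0.0627, "dy": 0.0228, "dz": 0, "ax": 0, "ay": 0, "az": 0, "gripper": -1},
  {"dx": -0.125, "dy": 0.0456, "dz": 0, "ax": 0, "ay": 0, "az": 0, "gripper": -1},
  {"dx": -0.188, "dy": 0.0684, "dz": 0, "ax": 0, "ay": 0, "az": 0, "gripper": -1},
  {"dx": -0.25, "dy": 0.091, "dz": 0, "ax": 0, "ay": 0, "az": 0, "gripper": -1},
  {"dx": -0.313, "dy": 0.114, "dz": 0, "ax": 0, "ay": 0, "az": 0, "gripper": -1},
  {"dx": -0.376, "dy": 0.137, "dz": 0, "ax": 0, "ay": 0, "az": 0, "gripper": -1},
  {"dx": -0.439, "dy": 0.16, "dz": 0, "ax": 0, "ay": 0, "az": 0, "gripper": -1},
  {"dx": -0.502, "dy": 0.182, "dz": 0, "ax": 0, "ay": 0, "az": 0, "gripper": -1},
  {"dx": -0.564, "dy": 0.205, "dz": 0, "ax": 0, "ay": 0, "az": 0, "gripper": -1},
  {"dx": -0.627, "dy": 0.228, "dz": 0, "ax": 0, "ay": 0, "az": 0, "gripper": -1},
])

```text
time: 5.3
eef_pos: [0.5473, -0.2652, 0.219]
tcp_rot: [0.819, 0.574, 0.001, 0.004]
contact_force: [3.0, -1.0, 9.9]
opening: 0.003
finger_force: 4.2
```

```bash
python3 - <<'E'
from h import *
b=cam('scene')['frame'];c=cam('side')['frame']
b=cv2.resize(b[180:400,50:300],(400,352)); c=cv2.resize(c[230:450,280:530],(400,352))
cv2.imwrite('pics/m2.png',np.hstack([b,c]))
E
```

```text
(no output)
```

View pics/m2.png

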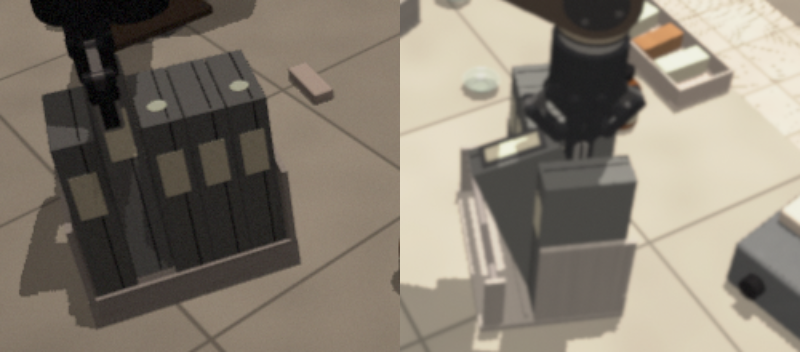

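The wanted box is tipping alone, with its frame at side crop (515,148), and the neighbours are standing. I continue past balance.

Request:
jog_arm([
  {"dx": -0.05, "dy": 0.018, "dz": 0.02, "ax": 0, "ay": 0, "az": 0, "gripper": -1},
  {"dx": -0.1, "dy": 0.036, "dz": 0.03, "ax": 0, "ay": 0, "az": 0, "gripper": -1},
  {"dx": -0.15, "dy": 0.054, "dz": 0.04, "ax": 0, "ay": 0, "az": 0, "gripper": -1},
  {"dx": -0.2, "dy": 0.073, "dz": 0.05, "ax": 0, "ay": 0, "az": 0, "gripper": -1},
  {"dx": -0.25, "dy": 0.091, "dz": 0.05, "ax": 0, "ay": 0, "az": 0, "gripper": -1},
  {"dx": -0.29, "dy": 0.106, "dz": 0.05, "ax": 0, "ay": 0, "az": 0, "gripper": -1},
  {"dx": -0.29, "dy": 0.106, "dz": 0.05, "ax": 0, "ay": 0, "az": 0, "gripper": -1},
  {"dx": -0.29, "dy": 0.106, "dz": 0.05, "ax": 0, "ay": 0, "az": 0, "gripper": -1},
])

```text
time: 6.2
eef_pos: [0.5109, -0.2512, 0.2206]
tcp_rot: [0.819, 0.574, -0.0, -0.0]
contact_force: [0.6, -0.1, -0.4]
opening: -0.001
finger_force: 0.0
```

```bash
python3 - <<'E'
from h import *
b=cam('scene')['frame'];C=cam('side');c=C['frame']
X=C['X'];o=np.array([.5027,-.2481,0]);xh=np.array([.94,-.342,0]);yh=np.array([.342,.94,0])
rx=(X-o)@xh;ry=(X-o)@yh
m=(rx>-.14)&(rx<0)&(abs(ry)<.022)&(X[...,2]>.1)&(X[...,2]<.26)
for x in np.arange(-.12,0,.01):
    q=m&(abs(rx-x)<.003); print(round(x,2),q.sum(),np.nanmax(X[q][:,2]).round(3) if q.sum() else '')
b=cv2.resize(b[180:400,50:300],(400,352)); c=cv2.resize(c[230:450,280:530],(400,352))
cv2.imwrite('pics/m3.png',np.hstack([b,c]))
E
```

```text
-0.12 0 
-0.11 0 
-0.1 85 0.191
-0.09 113 0.2
-0.08 156 0.208
-0.07 181 0.213
-0.06 201 0.218
-0.05 221 0.226
-0.04 241 0.232
-0.03 253 0.26
-0.02 244 0.26
-0.01 220 0.251
```

View pics/m3.png

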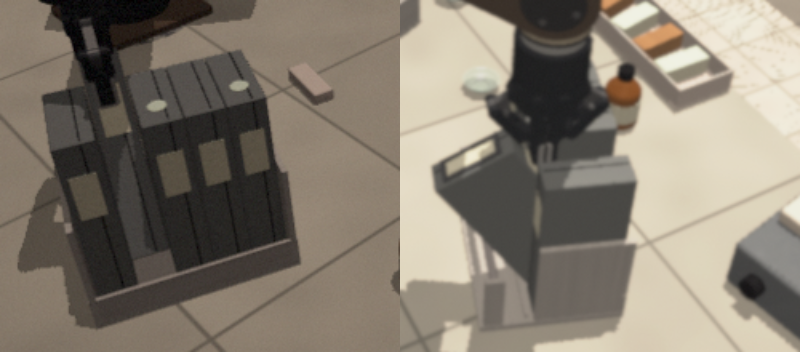

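The box leans by itself on the rail: frame at side crop (468,160), contact force 0, top slope about 33°. I retract and go for the grasp.

Request:
jog_arm([
  {"dx": 0.1, "dy": -0.036, "dz": 0, "ax": 0, "ay": 0, "az": 0, "gripper": -1},
  {"dx": 0.196, "dy": -0.071, "dz": 0.1, "ax": 0, "ay": 0, "az": 0, "gripper": -1},
  {"dx": 0.196, "dy": -0.071, "dz": 0.5, "ax": 0, "ay": 0, "az": 0, "gripper": -1},
  {"dx": 0.196, "dy": -0.071, "dz": 0.833, "ax": 0, "ay": 0, "az": 0, "gripper": -1},
  {"dx": 0.196, "dy": -0.071, "dz": 0.833, "ax": 0, "ay": 0, "az": 0, "gripper": -1},
])

```text
time: 6.8
eef_pos: [0.5372, -0.2615, 0.329]
tcp_rot: [0.819, 0.574, 0.002, 0.007]
contact_force: [-0.3, -0.5, 0.1]
opening: -0.002
finger_force: 0.0
```

Request:
jog_arm([
  {"dx": -0.2, "dy": 0.1, "dz": 0, "ax": 0, "ay": 0, "az": 0.5, "gripper": 1},
  {"dx": -0.4, "dy": 0.2, "dz": 0, "ax": 0, "ay": 0, "az": 0.5, "gripper": 1},
  {"dx": -0.757, "dy": 0.294, "dz": 0, "ax": 0, "ay": 0, "az": 0.5, "gripper": 1},
  {"dx": -0.757, "dy": 0.294, "dz": 0, "ax": 0, "ay": 0, "az": 1, "gripper": 1},
  {"dx": -0.757, "dy": 0.294, "dz": 0, "ax": 0, "ay": 0, "az": 1, "gripper": 1},
  {"dx": -0.757, "dy": 0.294, "dz": 0, "ax": 0, "ay": 0, "az": 1, "gripper": 1},
  {"dx": -0.757, "dy": 0.294, "dz": 0, "ax": 0, "ay": 0, "az": 1, "gripper": 1},
  {"dx": -0.757, "dy": 0.294, "dz": 0, "ax": 0, "ay": 0, "az": 1, "gripper": 1},
  {"dx": -0.757, "dy": 0.294, "dz": 0, "ax": 0, "ay": 0, "az": 1, "gripper": 1},
  {"dx": -0.757, "dy": 0.294, "dz": 0, "ax": 0, "ay": 0, "az": 1, "gripper": 1},
])

```text
time: 7.8
eef_pos: [0.4437, -0.2245, 0.32]
tcp_rot: [0.204, 0.979, 0.0, -0.0]
contact_force: [0.4, 0.1, -0.0]
opening: 0.998
finger_force: 0.0
```

Request:
jog_arm([
  {"dx": 0, "dy": 0, "dz": 0, "ax": -0.114, "ay": -0.313, "az": 0, "gripper": 1},
  {"dx": 0, "dy": 0, "dz": 0, "ax": -0.114, "ay": -0.313, "az": 0, "gripper": 1},
  {"dx": 0, "dy": 0, "dz": 0, "ax": -0.114, "ay": -0.313, "az": 0, "gripper": 1},
  {"dx": 0, "dy": 0, "dz": 0, "ax": -0.114, "ay": -0.313, "az": 0, "gripper": 1},
  {"dx": 0, "dy": 0, "dz": 0, "ax": -0.114, "ay": -0.313, "az": 0, "gripper": 1},
  {"dx": 0, "dy": 0, "dz": 0, "ax": -0.114, "ay": -0.313, "az": 0, "gripper": 1},
])

```text
time: 8.4
eef_pos: [0.4436, -0.2246, 0.3206]
tcp_rot: [0.201, 0.945, -0.036, 0.255]
contact_force: [0.5, -0.7, -0.6]
opening: 1.0
finger_force: 0.0
```

```bash
python3 - <<'E'
from h import *
s=get_state(); print(s['qpos'].round(3))
M=R.from_quat(s['tcp_rot']).as_matrix(); print(M.round(3).tolist(),s['eef_pos'])
c=cam('wrist'); X=c['X']; t=np.array(s['eef_pos'])
o=np.array([.504,-.2465,0]);xh=np.array([.94,-.342,0]);yh=np.array([.342,.94,0])
rx=(X-o)@xh;ry=(X-o)@yh; g=c['frame'].min(2); z=X[...,2]
m=((rx<-.02)&(rx>-.13)&(z>.15)&(abs(ry)<.06)&(g>120)).astype(np.uint8)
k,l,st,ce=cv2.connectedComponentsWithStats(m)
for i in range(1,k):
    if st[i,4]>150: q=X[l==i]; print(ce[i].round(),st[i,4],q.mean(0).round(4),'rx,ry',rx[l==i].min().round(4),rx[l==i].max().round(4),ry[l==i].min().round(4),ry[l==i].max().round(4))
m=(rx<-.03)&(rx>-.13)&(z>.17)&(z<.245)&(abs(ry)<.03); q=m
print(m.sum(),ry[m].min(),ry[m].max(), np.polyfit(rx[m],z[m],1), 'ry tcp',(t-o)@yh,'rx',(t-o)@xh)
f=c['frame'].copy(); cv2.imwrite('pics/w4.png',f)
E
```

```text
[-0.767 -0.432  2.191  0.258  0.914 -2.029]
[[-0.789, 0.398, 0.468], [0.361, 0.917, -0.171], [-0.497, 0.034, -0.867]] [ 0.44359406 -0.22457818  0.32056299]
[315. 206.] 2115 [ 0.462  -0.2325  0.2272] rx,ry -0.0947 -0.0255 -0.0194 0.0164
[310. 153.] 4358 [ 0.4389 -0.2249  0.2134] rx,ry -0.093 -0.0425 -0.0122 0.0084
12762 -0.02160138002433096 0.01763716081252303 [0.61907291 0.25608135] ry tcp -5.232595925464176e-05 rx -0.06427884820308445
```

View pics/w4.png

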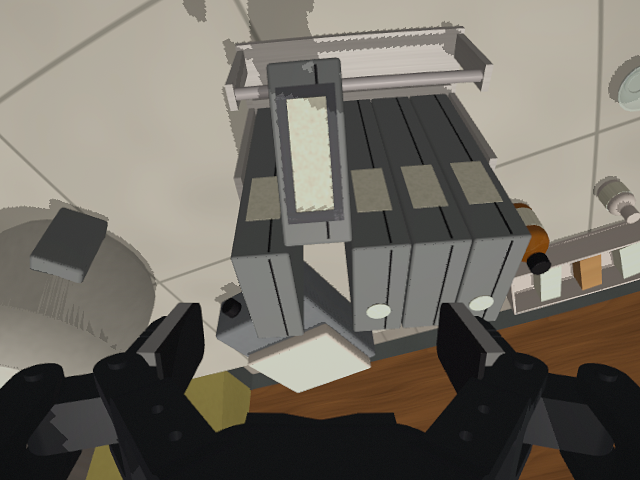

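The wrist view shows the leaning box alone in front of the row, card at (310,155), rail behind it at (400,82), and its slot empty at (325,280). I trim the yaw and descend.

Request:
jog_arm([
  {"dx": 0.018, "dy": -0.024, "dz": 0, "ax": -0.024, "ay": -0.0045, "az": 0.0385, "gripper": 1},
  {"dx": 0.018, "dy": -0.024, "dz": -0.2, "ax": -0.024, "ay": -0.0045, "az": 0.0385, "gripper": 1},
  {"dx": 0.018, "dy": -0.024, "dz": -0.4, "ax": -0.024, "ay": -0.0045, "az": 0.0385, "gripper": 1},
  {"dx": 0.018, "dy": -0.024, "dz": -0.6, "ax": -0.024, "ay": -0.0045, "az": 0.0385, "gripper": 1},
  {"dx": 0.018, "dy": -0.024, "dz": -0.7, "ax": -0.024, "ay": -0.0045, "az": 0.0385, "gripper": 1},
  {"dx": 0.018, "dy": -0.024, "dz": -0.7, "ax": -0.024, "ay": -0.0045, "az": 0.0385, "gripper": 1},
])

```text
time: 9.05
eef_pos: [0.4456, -0.2269, 0.2345]
tcp_rot: [0.167, 0.949, -0.044, 0.262]
contact_force: [-0.2, -0.3, 0.2]
opening: 0.995
finger_force: 0.0
```

Request:
jog_arm([
  {"dx": 0, "dy": 0, "dz": -0.15, "ax": 0, "ay": 0, "az": 0, "gripper": 1},
  {"dx": 0, "dy": 0, "dz": -0.3, "ax": 0, "ay": 0, "az": 0, "gripper": 1},
  {"dx": 0, "dy": 0, "dz": -0.39, "ax": 0, "ay": 0, "az": 0, "gripper": 1},
  {"dx": 0, "dy": 0, "dz": -0.39, "ax": 0, "ay": 0, "az": 0, "gripper": 1},
  {"dx": 0, "dy": 0, "dz": -0.39, "ax": 0, "ay": 0, "az": 0, "gripper": 1},
])

```text
time: 9.55
eef_pos: [0.4465, -0.2279, 0.191]
tcp_rot: [0.167, 0.949, -0.046, 0.265]
contact_force: [-0.8, -1.1, -0.4]
opening: 0.997
finger_force: 0.0
```

```bash
python3 - <<'E'
from h import *
s=get_state(); print(s['qpos'].round(3),s['eef_pos'],s['contact_force'])
M=R.from_quat(s['tcp_rot']).as_matrix(); print(M.round(3).tolist())
a=cam('wrist')['frame'];c=cam('side')['frame']
c=cv2.resize(c[230:450,280:530],(400,352)); cv2.imwrite('pics/m5.png',np.hstack([cv2.resize(a,(400,300)),c[:300]]))
E
```

```text
[-0.774 -0.287  2.337  0.378  0.623 -2.252] [ 0.44646432 -0.22791988  0.19101421] [-0.76886765 -1.08291918 -0.43126671]
[[-0.804, 0.341, 0.487], [0.292, 0.94, -0.176], [-0.518, 0.001, -0.856]]
```

View pics/m5.png

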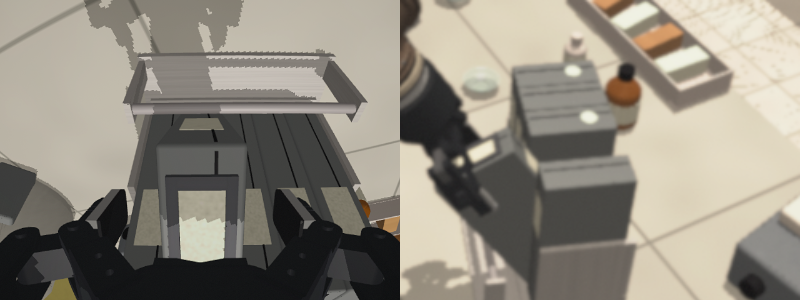

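The fingers straddle the box's top centrally, with pads at wrist crop (105,215) and (298,215). I close.

Request:
jog_arm([
  {"dx": 0, "dy": 0, "dz": 0, "ax": 0, "ay": 0, "az": 0, "gripper": -1},
  {"dx": 0, "dy": 0, "dz": 0, "ax": 0, "ay": 0, "az": 0, "gripper": -1},
  {"dx": 0, "dy": 0, "dz": 0, "ax": 0, "ay": 0, "az": 0, "gripper": -1},
  {"dx": 0, "dy": 0, "dz": 0, "ax": 0, "ay": 0, "az": 0, "gripper": -1},
  {"dx": 0, "dy": 0, "dz": 0, "ax": 0, "ay": 0, "az": 0, "gripper": -1},
  {"dx": 0, "dy": 0, "dz": 0, "ax": 0, "ay": 0, "az": 0, "gripper": -1},
  {"dx": 0, "dy": 0, "dz": 0, "ax": 0, "ay": 0, "az": 0, "gripper": -1},
  {"dx": 0, "dy": 0, "dz": 0, "ax": 0, "ay": 0, "az": 0, "gripper": -1},
], force=80)

```text
time: 10.45
eef_pos: [0.4461, -0.2275, 0.1904]
tcp_rot: [0.167, 0.949, -0.045, 0.264]
contact_force: [-1.9, 2.3, 4.7]
opening: 0.441
finger_force: 79.7
```

Request:
jog_arm([
  {"dx": 0, "dy": 0, "dz": 0.08, "ax": 0, "ay": 0, "az": 0, "gripper": -1},
  {"dx": -0.03, "dy": 0.01, "dz": 0.18, "ax": 0, "ay": 0, "az": 0, "gripper": -1},
  {"dx": -0.06, "dy": 0.02, "dz": 0.3, "ax": 0, "ay": 0, "az": 0, "gripper": -1},
  {"dx": -0.09, "dy": 0.033, "dz": 0.45, "ax": 0, "ay": 0, "az": 0, "gripper": -1},
  {"dx": -0.13, "dy": 0.047, "dz": 0.6, "ax": 0, "ay": 0, "az": 0, "gripper": -1},
  {"dx": -0.17, "dy": 0.062, "dz": 0.75, "ax": 0, "ay": 0, "az": 0, "gripper": -1},
  {"dx": -0.2, "dy": 0.073, "dz": 0.9, "ax": 0, "ay": 0, "az": 0, "gripper": -1},
  {"dx": -0.235, "dy": 0.085, "dz": 1, "ax": 0, "ay": 0, "az": 0, "gripper": -1},
  {"dx": -0.235, "dy": 0.085, "dz": 1, "ax": 0, "ay": 0, "az": 0, "gripper": -1},
], force=80)

```text
time: 11.35
eef_pos: [0.4172, -0.2173, 0.3105]
tcp_rot: [0.167, 0.949, -0.046, 0.264]
contact_force: [-0.0, 0.4, -4.1]
opening: 0.43
finger_force: 80.9
```

```bash
python3 - <<'E'
from h import *
s=get_state(); print(s['qpos'].round(3),s['eef_pos'],s['contact_force'],s['wrist_torque'],s['opening'])
b=cam('scene')['frame'];c=cam('side')['frame']
b=cv2.resize(b[180:400,50:300],(400,352)); c=cv2.resize(c[180:450,230:537],(400,352)); cv2.imwrite('pics/m6.png',np.hstack([b,c]))
E
```

```text
[-0.811 -0.515  2.267  0.295  0.916 -2.157] [ 0.41723979 -0.21728573  0.31050907] [-0.02251753  0.41176793 -4.09368246] [ 0.25427928  0.6631595  -0.07884845] 0.4296154596884291
```

View pics/m6.png

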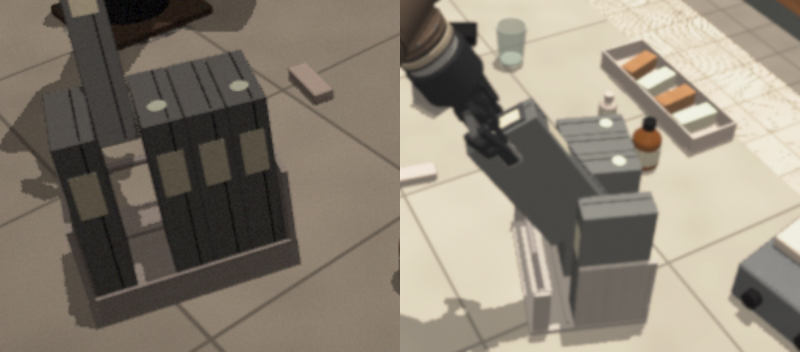

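The box is held (4 N load) and sliding up out of its slot, visible at scene crop (100,80), with the neighbours upright. I lift it clear and turn it upright.

Request:
jog_arm([
  {"dx": 0, "dy": 0, "dz": 0.15, "ax": 0, "ay": 0, "az": 0, "gripper": -1},
  {"dx": 0, "dy": 0, "dz": 0.3, "ax": 0, "ay": 0, "az": 0, "gripper": -1},
  {"dx": 0, "dy": 0, "dz": 0.45, "ax": 0, "ay": 0, "az": 0, "gripper": -1},
  {"dx": 0, "dy": 0, "dz": 0.6, "ax": 0, "ay": 0, "az": 0, "gripper": -1},
  {"dx": 0, "dy": 0, "dz": 0.75, "ax": 0, "ay": 0, "az": 0, "gripper": -1},
  {"dx": 0, "dy": 0, "dz": 0.9, "ax": 0, "ay": 0, "az": 0, "gripper": -1},
  {"dx": 0, "dy": 0, "dz": 0.95, "ax": 0, "ay": 0, "az": 0, "gripper": -1},
  {"dx": 0, "dy": 0, "dz": 0.95, "ax": 0, "ay": 0, "az": 0, "gripper": -1},
], force=80)

```text
time: 12.25
eef_pos: [0.4177, -0.2173, 0.4232]
tcp_rot: [0.167, 0.949, -0.045, 0.264]
contact_force: [-0.7, 0.2, -3.4]
opening: 0.436
finger_force: 80.9
```

Request:
jog_arm([
  {"dx": 0, "dy": 0, "dz": 0, "ax": 0.02, "ay": 0.055, "az": 0, "gripper": -1},
  {"dx": 0, "dy": 0, "dz": 0, "ax": 0.04, "ay": 0.11, "az": 0, "gripper": -1},
  {"dx": 0, "dy": 0, "dz": 0, "ax": 0.06, "ay": 0.165, "az": 0, "gripper": -1},
  {"dx": 0, "dy": 0, "dz": 0, "ax": 0.08, "ay": 0.22, "az": 0, "gripper": -1},
  {"dx": 0, "dy": 0, "dz": 0, "ax": 0.1, "ay": 0.275, "az": 0, "gripper": -1},
  {"dx": 0, "dy": 0, "dz": 0, "ax": 0.12, "ay": 0.331, "az": 0, "gripper": -1},
  {"dx": 0, "dy": 0, "dz": 0, "ax": 0.12, "ay": 0.331, "az": 0, "gripper": -1},
  {"dx": 0, "dy": 0, "dz": 0, "ax": 0.12, "ay": 0.331, "az": 0, "gripper": -1},
], force=80)

```text
time: 13.05
eef_pos: [0.418, -0.2171, 0.4221]
tcp_rot: [0.173, 0.985, 0.002, -0.005]
contact_force: [0.2, 0.7, -3.9]
opening: 0.439
finger_force: 80.9
```

Request:
jog_arm([
  {"dx": 0.06, "dy": 0.25, "dz": 0, "ax": 0, "ay": 0, "az": 0.03, "gripper": -1},
  {"dx": 0.12, "dy": 0.5, "dz": 0, "ax": 0, "ay": 0, "az": 0.06, "gripper": -1},
  {"dx": 0.18, "dy": 0.75, "dz": 0, "ax": 0, "ay": 0, "az": 0.1, "gripper": -1},
  {"dx": 0.235, "dy": 0.994, "dz": 0, "ax": 0, "ay": 0, "az": 0.127, "gripper": -1},
], force=80)

```text
time: 13.45
eef_pos: [0.4456, -0.0967, 0.4235]
tcp_rot: [0.074, 0.997, 0.001, -0.004]
contact_force: [0.5, 0.1, -3.0]
opening: 0.434
finger_force: 81.6
```

Request:
jog_arm([
  {"dx": 0.06, "dy": 0.25, "dz": 0, "ax": 0, "ay": 0, "az": 0.03, "gripper": -1},
  {"dx": 0.12, "dy": 0.5, "dz": 0, "ax": 0, "ay": 0, "az": 0.06, "gripper": -1},
  {"dx": 0.18, "dy": 0.75, "dz": 0, "ax": 0, "ay": 0, "az": 0.1, "gripper": -1},
  {"dx": 0.235, "dy": 0.994, "dz": 0, "ax": 0, "ay": 0, "az": 0.127, "gripper": -1},
], force=80)

```text
time: 13.85
eef_pos: [0.4737, 0.0227, 0.4236]
tcp_rot: [-0.026, 1.0, 0.001, -0.004]
contact_force: [0.6, 0.1, -2.9]
opening: 0.434
finger_force: 81.6
```

Request:
jog_arm([
  {"dx": 0.06, "dy": 0.25, "dz": 0, "ax": 0, "ay": 0, "az": 0.03, "gripper": -1},
  {"dx": 0.12, "dy": 0.5, "dz": 0, "ax": 0, "ay": 0, "az": 0.06, "gripper": -1},
  {"dx": 0.18, "dy": 0.75, "dz": 0, "ax": 0, "ay": 0, "az": 0.1, "gripper": -1},
  {"dx": 0.235, "dy": 0.994, "dz": 0, "ax": 0, "ay": 0, "az": 0.127, "gripper": -1},
], force=80)

```text
time: 14.25
eef_pos: [0.5019, 0.1419, 0.4236]
tcp_rot: [-0.125, 0.992, 0.0, -0.004]
contact_force: [0.1, -0.6, -4.3]
opening: 0.435
finger_force: 81.7
```

Request:
jog_arm([
  {"dx": 0.06, "dy": 0.25, "dz": 0, "ax": 0, "ay": 0, "az": 0.03, "gripper": -1},
  {"dx": 0.12, "dy": 0.5, "dz": 0, "ax": 0, "ay": 0, "az": 0.06, "gripper": -1},
  {"dx": 0.18, "dy": 0.75, "dz": 0, "ax": 0, "ay": 0, "az": 0.1, "gripper": -1},
  {"dx": 0.235, "dy": 0.994, "dz": 0, "ax": 0, "ay": 0, "az": 0.127, "gripper": -1},
  {"dx": 0.235, "dy": 0.994, "dz": 0, "ax": 0, "ay": 0, "az": 0.127, "gripper": -1},
  {"dx": 0.235, "dy": 0.994, "dz": 0, "ax": 0, "ay": 0, "az": 0.127, "gripper": -1},
], force=80)

```text
time: 14.85
eef_pos: [0.53, 0.26, 0.4233]
tcp_rot: [-0.223, 0.975, -0.0, -0.005]
contact_force: [-0.5, -0.3, -3.3]
opening: 0.435
finger_force: 82.1
```

```bash
python3 - <<'E'
from h import *
s=get_state(); t=s['eef_pos']; M=R.from_quat(s['tcp_rot']).as_matrix(); print(M.round(3).tolist(),t,s['opening'])
a=np.radians(25.6); xh=np.array([np.cos(a),np.sin(a),0]); yh=np.array([-xh[1],xh[0],0])
fr=[]
for n in ['scene','side']:
    c=cam(n); X=c['X']; fr.append(cv2.resize(c['frame'],(400,300))); rx=(X-t)@xh; ry=(X-t)@yh; z=X[...,2]
    for z0 in (.25,.28,.31,.34,.37,.40):
        m=(abs(rx)<.09)&(abs(ry)<.04)&(abs(z-z0)<.008)
        if m.sum()>20: print(n,z0,m.sum(),'rx',np.percentile(rx[m],[2,98]).round(4),'ry',np.percentile(ry[m],[2,98]).round(4))
    m=(abs(rx)<.07)&(abs(ry)<.03)&(z>.2); print('zmin',np.percentile(z[m],.5).round(4))
    h=np.array([.5305,.2605,0]); hx=(X-h)@xh; hy=(X-h)@yh; m=(abs(hx)<.1)&(abs(hy)<.06)&(z>.061)&(z<.071)
    print('rim',m.sum(),hx[m].min().round(4),hx[m].max().round(4),hy[m].min().round(4),hy[m].max().round(4))
    np.save(f'pics/{n}7.npy',X)
c=cam('wrist'); X=c['X']; rx=(X-t)@xh; ry=(X-t)@yh; z=X[...,2]
m=(abs(rx)<.09)&(abs(ry)<.022)&(z>.43)&(z<.46)
if m.sum()>20: print('wrist top',m.sum(),np.percentile(rx[m],[1,99]),np.percentile(ry[m],[1,99]),np.polyfit(rx[m],z[m],1))
cv2.imwrite('pics/m7.png',np.vstack([np.hstack(fr),np.hstack([cv2.resize(c['frame'],(400,300)),np.zeros((300,400,3),np.uint8)])]))
E
```

```text
[[-0.901, -0.435, -0.01], [-0.435, 0.901, -0.003], [0.01, 0.001, -1.0]] [0.53001788 0.26000527 0.42325031] 0.43546415259204213
scene 0.25 384 rx [-0.042   0.0525] ry [-0.0218  0.0097]
scene 0.28 396 rx [-0.0414  0.0525] ry [-0.0216  0.0088]
scene 0.31 411 rx [-0.0423  0.0524] ry [-0.0223  0.0061]
scene 0.34 438 rx [-0.0412  0.0523] ry [-0.0222  0.0095]
scene 0.37 453 rx [-0.0414  0.0528] ry [-0.0225  0.0077]
scene 0.4 472 rx [-0.0417  0.0527] ry [-0.0301  0.0092]
zmin 0.235
rim 313 -0.0658 0.066 -0.0339 0.0352
side 0.25 250 rx [-0.0436  0.0509] ry [-0.0232  0.0123]
side 0.28 252 rx [-0.044   0.0503] ry [-0.0228  0.0136]
side 0.31 285 rx [-0.044   0.0486] ry [-0.0229  0.0121]
side 0.34 293 rx [-0.0438  0.0517] ry [-0.023   0.0142]
side 0.37 287 rx [-0.0448  0.0486] ry [-0.0228  0.0141]
side 0.4 287 rx [-0.0449  0.0487] ry [-0.0326  0.0134]
zmin 0.2353
rim 235 -0.0665 0.0682 -0.0348 0.0322
wrist top 27689 [-0.04285441  0.00988033] [-0.02075987  0.0204603 ] [0.06331553 0.44809417]
```

View pics/m7.png

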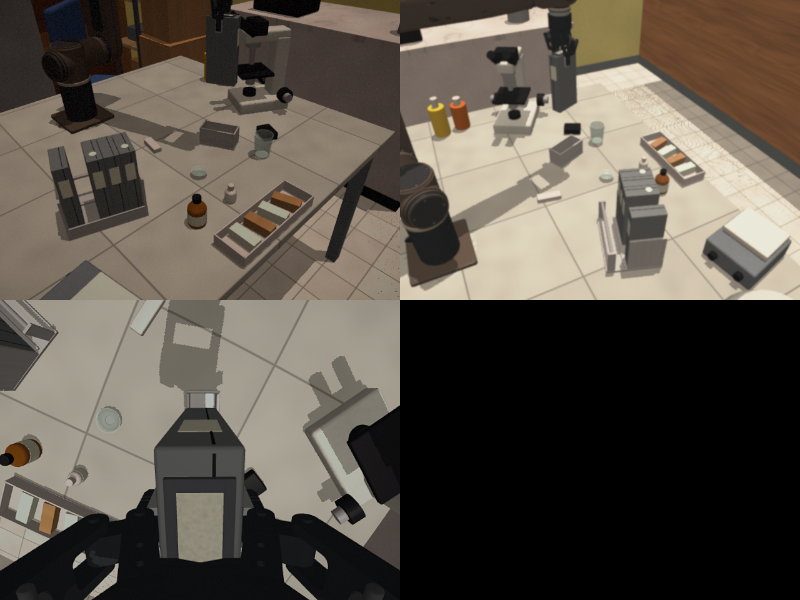

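The box hangs upright over the holder (scene crop (222,50)). Its edges are constant with height and its underside is at z≈0.235; the offset is about 4 mm along the holder's x. I correct that and descend.

Request:
jog_arm([
  {"dx": -0.03, "dy": 0, "dz": -0.1, "ax": 0, "ay": 0, "az": 0, "gripper": -1},
  {"dx": -0.03, "dy": 0, "dz": -0.3, "ax": 0, "ay": 0, "az": 0, "gripper": -1},
  {"dx": -0.03, "dy": 0, "dz": -0.5, "ax": 0, "ay": 0, "az": 0, "gripper": -1},
  {"dx": -0.03, "dy": 0, "dz": -0.7, "ax": 0, "ay": 0, "az": 0, "gripper": -1},
  {"dx": -0.03, "dy": 0, "dz": -0.9, "ax": 0, "ay": 0, "az": 0, "gripper": -1},
  {"dx": -0.03, "dy": 0, "dz": -0.95, "ax": 0, "ay": 0, "az": 0, "gripper": -1},
  {"dx": -0.03, "dy": 0, "dz": -0.95, "ax": 0, "ay": 0, "az": 0, "gripper": -1},
  {"dx": -0.03, "dy": 0, "dz": -0.95, "ax": 0, "ay": 0, "az": 0, "gripper": -1},
], force=80)

```text
time: 15.8
eef_pos: [0.5273, 0.2598, 0.3112]
tcp_rot: [-0.222, 0.975, -0.0, -0.004]
contact_force: [1.0, -0.4, -2.3]
opening: 0.436
finger_force: 82.0
```

```bash
python3 - <<'E'
from h import *
s=get_state(); t=s['eef_pos']; print(t)
a=np.radians(25.6); xh=np.array([np.cos(a),np.sin(a),0]); yh=np.array([-xh[1],xh[0],0]); h=np.array([.5305,.2605,0])
fr=[]
for n in ['scene','side']:
    c=cam(n); X=c['X']; f=c['frame']; fr.append(cv2.resize(f[100:300,250:450] if n=='scene' else f[100:300,170:370],(400,400))); rx=(X-h)@xh; ry=(X-h)@yh; z=X[...,2]
    m=(abs(rx)<.06)&(abs(ry)<.04)&(z>.13)&(z<.25)
    print(n,'box rx',np.percentile(rx[m],[2,98]).round(4),'ry',np.percentile(ry[m],[2,98]).round(4),'zmin',z[(abs(rx)<.06)&(abs(ry)<.04)&(z>.08)].min())
    m=(abs(rx)<.1)&(abs(ry)<.06)&(z>.061)&(z<.071); print('rim',np.percentile(rx[m],[1,99]).round(4),np.percentile(ry[m],[1,99]).round(4))
cv2.imwrite('pics/m8.png',np.hstack(fr))
E
```

```text
[0.527347   0.25982185 0.31119136]
scene box rx [-0.0435  0.0495] ry [-0.0218  0.0095] zmin 0.1198506932130835
rim [-0.0644  0.0652] [-0.0329  0.0345]
side box rx [-0.0465  0.0482] ry [-0.0223  0.0147] zmin 0.11918130034632868
rim [-0.0648  0.0673] [-0.0336  0.0332]
```

View pics/m8.png

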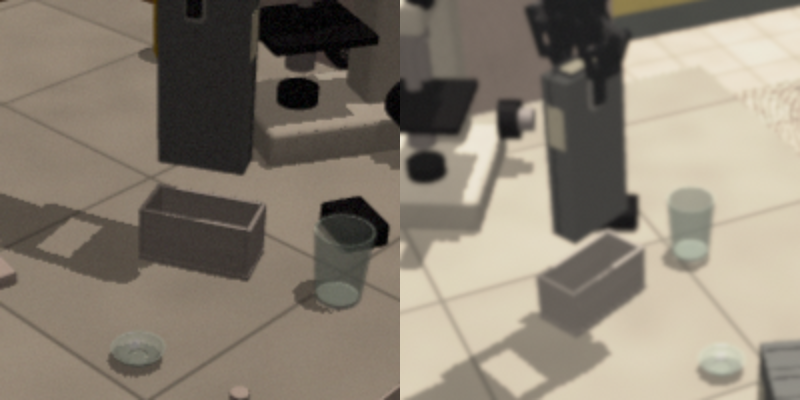

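The box is above the holder, upright, and its footprint is inside the rim in both views. I trim 2 mm and lower it in.

Request:
jog_arm([
  {"dx": -0.018, "dy": 0.01, "dz": -0.1, "ax": 0, "ay": 0, "az": 0, "gripper": -1},
  {"dx": -0.018, "dy": 0.01, "dz": -0.25, "ax": 0, "ay": 0, "az": 0, "gripper": -1},
  {"dx": -0.018, "dy": 0.01, "dz": -0.4, "ax": 0, "ay": 0, "az": 0, "gripper": -1},
  {"dx": -0.018, "dy": 0.01, "dz": -0.55, "ax": 0, "ay": 0, "az": 0, "gripper": -1},
  {"dx": -0.018, "dy": 0.01, "dz": -0.7, "ax": 0, "ay": 0, "az": 0, "gripper": -1},
  {"dx": -0.018, "dy": 0.01, "dz": -0.8, "ax": 0, "ay": 0, "az": 0, "gripper": -1},
  {"dx": -0.018, "dy": 0.01, "dz": -0.85, "ax": 0, "ay": 0, "az": 0, "gripper": -1},
  {"dx": -0.018, "dy": 0.01, "dz": -0.85, "ax": 0, "ay": 0, "az": 0, "gripper": -1},
], force=80)

```text
time: 16.7
eef_pos: [0.5243, 0.261, 0.2069]
tcp_rot: [-0.223, 0.975, -0.0, -0.006]
contact_force: [0.1, -0.5, -3.1]
opening: 0.436
finger_force: 82.2
```

Request:
jog_arm([
  {"dx": 0, "dy": 0, "dz": -0.02, "ax": 0, "ay": 0, "az": 0, "gripper": -1},
  {"dx": 0, "dy": 0, "dz": -0.04, "ax": 0, "ay": 0, "az": 0, "gripper": -1},
  {"dx": 0, "dy": 0, "dz": -0.06, "ax": 0, "ay": 0, "az": 0, "gripper": -1},
  {"dx": 0, "dy": 0, "dz": -0.075, "ax": 0, "ay": 0, "az": 0, "gripper": -1},
  {"dx": 0, "dy": 0, "dz": -0.075, "ax": 0, "ay": 0, "az": 0, "gripper": -1},
  {"dx": 0, "dy": 0, "dz": -0.075, "ax": 0, "ay": 0, "az": 0, "gripper": -1},
], force=80)

```text
time: 17.3
eef_pos: [0.5247, 0.2611, 0.1989]
tcp_rot: [-0.223, 0.975, -0.0, -0.005]
contact_force: [0.5, 0.3, -3.5]
opening: 0.431
finger_force: 82.2
```

Still hanging; I lower in small steps.

Request:
jog_arm([
  {"dx": 0, "dy": 0, "dz": -0.015, "ax": 0, "ay": 0, "az": 0, "gripper": -1},
  {"dx": 0, "dy": 0, "dz": -0.025, "ax": 0, "ay": 0, "az": 0, "gripper": -1},
  {"dx": 0, "dy": 0, "dz": -0.033, "ax": 0, "ay": 0, "az": 0, "gripper": -1},
  {"dx": 0, "dy": 0, "dz": -0.033, "ax": 0, "ay": 0, "az": 0, "gripper": -1},
  {"dx": 0, "dy": 0, "dz": -0.033, "ax": 0, "ay": 0, "az": 0, "gripper": -1},
], force=80)

```text
time: 17.8
eef_pos: [0.5248, 0.2611, 0.1949]
tcp_rot: [-0.223, 0.975, -0.0, -0.005]
contact_force: [-0.7, -0.2, -3.4]
opening: 0.433
finger_force: 82.4
```

Request:
jog_arm([
  {"dx": 0, "dy": 0, "dz": -0.01, "ax": 0, "ay": 0, "az": 0, "gripper": -1},
  {"dx": 0, "dy": 0, "dz": -0.017, "ax": 0, "ay": 0, "az": 0, "gripper": -1},
  {"dx": 0, "dy": 0, "dz": -0.017, "ax": 0, "ay": 0, "az": 0, "gripper": -1},
  {"dx": 0, "dy": 0, "dz": -0.017, "ax": 0, "ay": 0, "az": 0, "gripper": -1},
], force=80)

```text
time: 18.2
eef_pos: [0.525, 0.2613, 0.1949]
tcp_rot: [-0.223, 0.975, -0.0, -0.005]
contact_force: [-3.1, -0.4, 4.7]
opening: 0.432
finger_force: 83.2
```

Contact at the expected height (z 0.195). I open and withdraw upward.

Request:
jog_arm([
  {"dx": 0, "dy": 0, "dz": 0.005, "ax": 0, "ay": 0, "az": 0, "gripper": 0.1},
  {"dx": 0, "dy": 0, "dz": 0.005, "ax": 0, "ay": 0, "az": 0, "gripper": 0.5},
  {"dx": 0, "dy": 0, "dz": 0.005, "ax": 0, "ay": 0, "az": 0, "gripper": 0.8},
  {"dx": 0, "dy": 0, "dz": 0.005, "ax": 0, "ay": 0, "az": 0, "gripper": 0.8},
  {"dx": 0, "dy": 0, "dz": 0.005, "ax": 0, "ay": 0, "az": 0, "gripper": 0.8},
  {"dx": 0, "dy": 0, "dz": 0.2, "ax": 0, "ay": 0, "az": 0, "gripper": 0.8},
  {"dx": 0, "dy": 0, "dz": 0.5, "ax": 0, "ay": 0, "az": 0, "gripper": 0.8},
  {"dx": 0, "dy": 0, "dz": 0.9, "ax": 0, "ay": 0, "az": 0, "gripper": 0.8},
  {"dx": 0, "dy": 0, "dz": 1, "ax": 0, "ay": 0, "az": 0, "gripper": 0.8},
  {"dx": 0, "dy": 0, "dz": 1, "ax": 0, "ay": 0, "az": 0, "gripper": 0.8},
], force=20)

```text
time: 19.2
eef_pos: [0.526, 0.2615, 0.3164]
tcp_rot: [-0.223, 0.975, -0.0, -0.002]
contact_force: [0.6, 0.2, -0.5]
opening: 0.903
finger_force: 0.0
```

```bash
python3 - <<'E'
from h import *
s=get_state(); print(s['eef_pos'],s['contact_force'])
a=np.radians(25.6); xh=np.array([np.cos(a),np.sin(a),0]); yh=np.array([-xh[1],xh[0],0]); h=np.array([.5305,.2605,0])
fr=[]
for n in ['scene','side']:
    c=cam(n); X=c['X']; f=c['frame']; fr.append(cv2.resize(f,(400,300))); rx=(X-h)@xh; ry=(X-h)@yh; z=X[...,2]
    for z0 in (.09,.15,.2):
        m=(abs(rx)<.07)&(abs(ry)<.04)&(abs(z-z0)<.01); print(n,z0,'rx',np.percentile(rx[m],[2,98]).round(4),'ry',np.percentile(ry[m],[2,98]).round(4))
    m=(abs(rx)<.045)&(abs(ry)<.018)&(z>.205)&(z<.23); print('top z',np.median(z[m]).round(4))
cv2.imwrite('pics/m9.png',np.hstack(fr))
E
```

```text
[0.52598181 0.26151127 0.31635716] [ 0.64573815  0.2403814  -0.54483404]
scene 0.09 rx [-0.0462  0.048 ] ry [-0.0188  0.0145]
scene 0.15 rx [-0.0452  0.0483] ry [-0.0195  0.0087]
scene 0.2 rx [-0.0456  0.0482] ry [-0.0195  0.0093]
top z 0.2149
side 0.09 rx [-0.0483  0.0444] ry [-0.0198  0.0163]
side 0.15 rx [-0.0483  0.0454] ry [-0.0191  0.0172]
side 0.2 rx [-0.0481  0.0474] ry [-0.0188  0.0165]
top z 0.2144
```

View pics/m9.png

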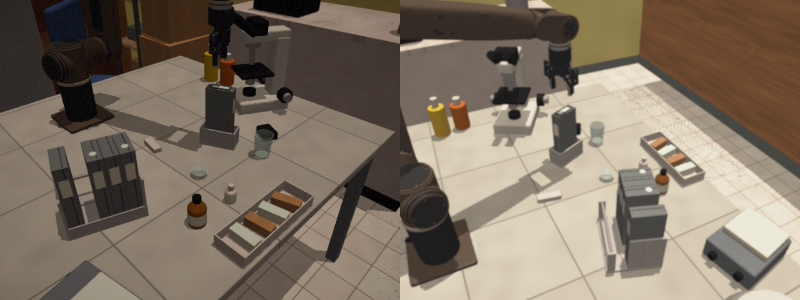

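The box stands upright in the holder, at scene crop (218,115), centred, with its top at 0.215. The four others stand in the rack, the bystanders are unmoved, and the robot is clear.

```bash
python3 -c "
from plant import job
print(job.sign_off())"
```

```text
the job is handed in; nothing more can be done
None
```

The box with the steel label frame now stands upright in the empty holder on the microscope's side; it was tipped onto the front rail, where it leaned by itself, then lifted out. The final pictures show the other four boxes and the bystanders still in place, and the job was handed in at about 19 s.

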